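# Free the sagging bolt of the drying pen and hold its gate ajar

### The arm

A 6-joint arm with a two-finger parallel gripper is mounted at the origin on the work surface. World frame = base frame: x ahead of the robot, y to its left, z up, the work surface at z = 0. Lengths are in m, angles in rad, forces in N, time in s.
With the tool pointing down it reaches from about 0.3 to 0.95 m from the base axis. Payload 3.1 kg.
Tool frame: the origin (TCP) lies at the very end of the fingers, on their centre line; the grasp point (between the pads) lies 19 mm behind it; z points along the fingers, x is the direction in which the jaws open and shut, and the axes are right-handed (so a half turn about z gives the same grasp; the last joint's range is limited). The gripper opens to 85 mm and grips with 20 to 120 N. Pads are 22 mm wide; open, the fingers measure 114 mm over their backs; the gripper's body (76 mm by 85 mm) begins 54 mm behind the grasp point. The pads swing forward as they close: fully open they stand 13 mm farther back than shut.
Start: joints at [-1.269, 0.308, 1.634, -0, 1.2, -0.07], TCP at [0.227, -0.582, 0.231] pointing down, gripper open.
Joint ranges: [-3.06, 3.06], [-0.79, 1.96], [0.05, 2.63], [-1.19, 4.34], [0.05, 2.64], [-2.94, 2.94]. Speed limits (rad/s): [2.79, 2.79, 3.14, 3.14, 3.14, 3.14].

### API

Orientations are given as a rotation vector (axis times angle).
In Python, from workcell import bot, hand, kin, imaging, status gives the robot as it stands. The module is installed in compiled form; this text tells all that it offers. Calls block until the motion is done:
- bot.reach(position, orientation): joint-space move of the TCP to a pose.
- bot.movel(position, orientation=None, rate=0.15, until_force=None): straight line of the TCP; orientation=None keeps the orientation; rate is the mean speed in m/s. With until_force (N) it stops when the force on the tool has changed by that much, and returns True; else False.
- bot.move_joints(angles): joint-space move.
- hand.let_go() and hand.grab(newtons=None): open the fingers fully, or close them until they stop; newtons is the grip in N (None keeps the last).
- bot.sleep(seconds).
- kin.ik(position, orientation): joint angles nearest the present ones, or None.
- imaging.get_image(name): name is "scene" or "top"; returns the picture (420x560x3 uint8, red, green, blue); there is no depth.
- imaging.calibration(name): a dict with "camera_matrix" (3x3 intrinsics, pixels), "eye" and "rotation" of the camera in the world. Camera axes: x right, y down, z forward; pixel columns grow to the right and rows downward; lengths in m; the calibration is good to about 2 mm. A picture is of the moment at which its call begins. calibration takes no time and is no camera call.
A pose or a line that the arm cannot do raises bot.IKError and nothing moves.
- bot.job_done(): hands the job in, once; it reports no verdict.
Readings, each from a call of its own:
- status.get_time(): time.
- status.get_joint_pos(): joint angles.
- status.get_joint_velocities(): joint speeds.
- status.get_joint_torque(): joint torques, N m.
- status.get_ee_pos(): TCP position.
- status.get_tool_rot(): TCP orientation.
- status.get_ft_force(): force on the tool from outside, world axes, zero at the start.
- status.get_wrist_torque(): the same for the moment, N m.
- status.get_gripper_width(): finger opening in m.
Only numpy, scipy, OpenCV 4.12 (cv2) and the standard library are available. Lean on these libraries where they do the work, as an engineer would, in place of code of your own. Each camera call takes 0.05 s, during which the arm holds its last target.

### The job

Press the spray cap of the clamped oil can right down and let it come up again, then take the drying pen's bolt by its upright knob, lift the sagging bolt over the bent lip of its keeper while drawing it well back, and pull the gate open towards the robot until its free edge stands about a hand's width (some 90 mm) ajar. The gate springs shut by itself, so finish while still gripping the knob, the bolt drawn back and the gate held still; do not fling the gate wide, and leave the pottery birds and the cup undisturbed.

Things in the scene. Friction and masses are not known exactly. Their poses are not given: they have to be found in the camera images.
- cap_top (a point): centre of the top face of the oil can's white spray cap, a round button 26 mm across and 16 mm tall, facing up, 165 mm above the bench. The can (aluminium, 52 mm across) is clamped in a fixed stand with a foot 85 mm square, to the right of the pen as the robot sees it. The point's +y is the way the small spout points.
- cap (a joint): how far the spray cap is pressed down, m: 0 up, 0.006 fully down. It springs back. Pressing starts at about 1.8 N and takes 5.4 N fully down; a press counts beyond 0.004 m, and it is up again below 0.0015 m.
- pen: fixed open-topped wooden drying pen, 250 mm deep, 400 wide, with a gate in front. Origin on the bench under the mid-thickness of the shut gate (28 mm thick); +x into the pen, away from the robot; +y along the shut gate from free edge to hinge; z up. Gate from y = -130 mm (free edge) to +165; gate and posts 125 mm high, other walls 85.
- gate_hinge (a point): point on the gate's upright hinge line (pen frame x = 0, y = +170 mm), at the height of the gate's top, 125 mm. Turns with the gate; with the gate shut its axes are those of the pen.
- gate (a joint): opening angle of the gate, rad: 0 shut, growing as its free edge swings to pen -x (towards the robot), at most 1.2. A spring shuts it: 0.28 N m when shut, rising to about 0.55 N m at 0.33 rad. The free edge stands 300 mm from the hinge line, so 0.30 rad is about 90 mm ajar.
- bolt: steel bolt, 0.22 kg, lying on the gate's top in two wire staples. Origin on the axis of its 10 mm rod right under the knob, 19 mm above the gate's top when sagging; +y: the way it is drawn (to the hinge), z up; turns with the gate. Rod y -142 to +30 mm. Toe at y -143 to -131, 14 mm wide, hangs 12 mm below the rod. Undrawn, the staples stand at y -98 and -60, tops 30 mm above the rod axis.
- knob (a point): centre of the grip length of the bolt's knob: an upright steel post 16 mm across that stands 70 mm above the rod axis, with a head 22 mm wide and 8 mm thick on top. The point is on the post's axis, 48 mm above the rod axis and 22 mm below the knob's top; axes as the bolt. Fingertips may reach 30 mm below this point and stay clear of the rod.
- draw (a joint): how far the bolt is drawn along the gate towards the hinge, m: 0 fully home in the keeper, 0.05 fully drawn. The toe comes against the lip at about 0.007 if it is not lifted; from 0.030 the bolt is clear of the keeper and the gate can swing. It stays where it is drawn (0.5 N friction).
- lift (a joint): how far the bolt is lifted, m: 0 sagging under its own weight, 0.018 at most (the staples stop it). The toe passes over the lip from 0.010 up. It falls back when let go.
- keeper_mouth (a point): middle of the upper edge of the bent-up steel lip of the keeper, on top of the post beside the gate's free edge (pen frame x = 0, y = -141 mm, 137 mm above the bench). Behind it (pen -y) the toe sits between two cheeks 45 mm tall that keep the gate shut until the toe is drawn out over the lip.
- bird_pen_mid (a point): loose pottery bird with a ring body, 66 mm long (its x), 34 mm thick (its y), 104 mm tall; stands inside the pen on its 10 mm floor. The point is on its middle, 50 mm above its foot. Leave it alone.
- bird_left_mid (a point): loose pottery bird with a ring body, 66 mm long (its x), 34 mm thick (its y), 104 mm tall; stands on the bench left of the pen. The point is on its middle, 50 mm above its foot. Leave it alone.
- bird_right_mid (a point): loose pottery bird with a ring body, 66 mm long (its x), 34 mm thick (its y), 104 mm tall; stands on the bench right of the pen, beyond the oil can. The point is on its middle, 50 mm above its foot. Leave it alone.
- cup_mid (a point): middle of a loose terracotta cup, 72 mm across and 80 mm tall, on the bench left of the pen. Leave it alone.

How it is judged:
On the way, in this order (a step that is already met when the one before it is completed fails the run):
1. the spray cap is pressed down (value of joint cap above 0.004 m), for 0.05 s.
2. the spray cap is up again (value of joint cap below 0.0015 m), for 0.05 s.
3. the bolt is lifted while its toe is still in the keeper (value of joint lift above 0.009 m and value of joint draw below 0.02 m), for 0.02 s.
4. the bolt is drawn back clear of the keeper (value of joint draw above 0.03 m), for 0.1 s.
At the end, for the whole second after the job is handed in: The fingers still grip the bolt (more than 1 N), the gate is held still (under 0.08 rad/s) 0.19 to 0.45 rad open (its free edge about 57 to 130 mm ajar), the bolt stays drawn back at least 28 mm, and the spray cap is up (value of joint gate between 0.19 and 0.45 rad and velocity of joint gate between -0.08 and 0.08 rad/s and value of joint draw above 0.028 m and value of joint cap below 0.0015 m and contact force between the fingers and bolt above 1 N); the arm keeps its last pose, push and grip.
It fails at once if the gate is flung wide open (more than 0.75 rad) (value of joint gate above 0.75 rad).
It fails at once if bird_pen is shoved more than 25 mm or tipped (distance of bird_pen_mid from where it was at the start of the episode above 0.025 m or angle between bird_pen_mid's own z axis and vertical above 0.4 rad).
It fails at once if bird_left is shoved more than 25 mm or tipped (distance of bird_left_mid from where it was at the start of the episode above 0.025 m or angle between bird_left_mid's own z axis and vertical above 0.4 rad).
It fails at once if bird_right is shoved more than 25 mm or tipped (distance of bird_right_mid from where it was at the start of the episode above 0.025 m or angle between bird_right_mid's own z axis and vertical above 0.4 rad).
It fails at once if cup is shoved more than 25 mm or tipped (distance of cup_mid from where it was at the start of the episode above 0.025 m or angle between cup_mid's own z axis and vertical above 0.4 rad).
It also fails if it takes over 38 s, if anything falls off the work surface, if the arm or the gripper's body presses on something with over 40 N, if the wrist force passes 120 N, or if a joint passes its speed limit or range.

## Working session

There is one attempt and no reset: what is moved stays moved. The work goes in short steps, each a Python script; the robot and the scene stay as the last script left them, time stands still between calls to the robot, and variables do not carry over. Pictures are saved under pics/ and viewed, and the job is handed in when it is done.

```bash
mkdir -p pics; ls; python3 - <<'E'
from workcell import bot,hand,kin,imaging,status
import cv2
for n in("scene","top"):
    im=imaging.get_image(n); cv2.imwrite(f"pics/{n}0.png",im[:,:,::-1])
    print(n,imaging.calibration(n))
print(status.get_time(),status.get_tool_rot(),status.get_gripper_width())
E
```

```text
pics
scene {'camera_matrix': array([[415.53167588,   0.        , 281.08440224],
       [  0.        , 415.53167588, 197.97580108],
       [  0.        ,   0.        ,   1.        ]]), 'eye': array([1.02835064, 0.32130835, 0.8204793 ]), 'rotation': array([-1.38383057, -2.31258208,  0.79602937])}
top {'camera_matrix': array([[409.54123145,   0.        , 277.8396315 ],
       [  0.        , 409.54123145, 205.12377823],
       [  0.        ,   0.        ,   1.        ]]), 'eye': array([0.49853335, 0.06089335, 1.03320539]), 'rotation': array([-2.16928679,  2.16946902, -0.04736409])}
0.1 [-2.59264111  1.77185495  0.00263028] 0.08534867521615451
```

View pics/scene0.png

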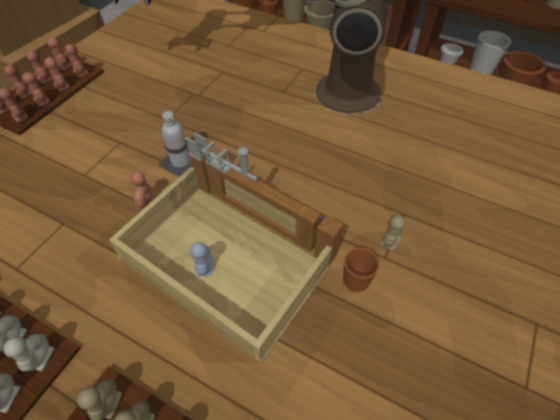

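View pics/top0.png

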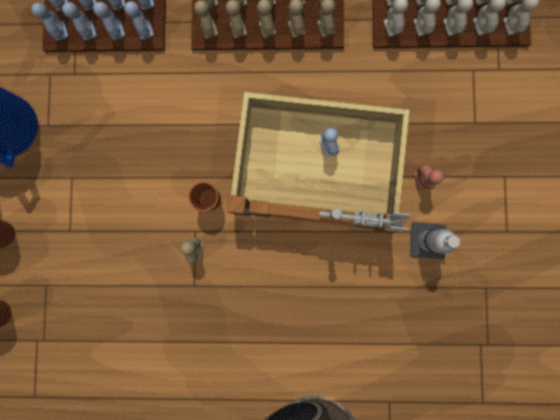

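Scene view: can at about (172,135), knob at about (243,155). Top view: knob at about (336,214), keeper at about (398,220), can at about (437,240), with the pen slightly rotated. I'll zoom in for exact pixels.

```bash
cat > h.py <<'E'
import numpy as np,cv2
from workcell import bot,hand,kin,imaging,status
from scipy.spatial.transform import Rotation as R
C={n:imaging.calibration(n) for n in("scene","top")}
def ray(n,p):
    c=C[n]; d=np.linalg.inv(c["camera_matrix"])@[p[0],p[1],1]; return np.array(c["eye"]),R.from_rotvec(c["rotation"]).as_matrix()@d
def onz(n,p,z):
    e,d=ray(n,p); return e+d*(z-e[2])/d[2]
def tri(a,b):
    A=np.zeros((3,3));v=np.zeros(3);rs=[ray("scene",a),ray("top",b)]
    for e,d in rs:
        d=d/np.linalg.norm(d);P=np.eye(3)-np.outer(d,d);A+=P;v+=P@e
    x=np.linalg.solve(A,v)
    return x,[np.linalg.norm(np.cross(x-e,d/np.linalg.norm(d))) for e,d in rs]
def proj(n,X):
    c=C[n]; q=R.from_rotvec(c["rotation"]).as_matrix().T@(np.array(X)-c["eye"]); q=c["camera_matrix"]@q; return q[:2]/q[2]
def crop(n,x0,y0,w,h,s,out,im=None):
    if im is None: im=imaging.get_image(n)[:,:,::-1]
    cv2.imwrite(out,cv2.resize(np.ascontiguousarray(im[y0:y0+h,x0:x0+w]),None,fx=s,fy=s,interpolation=cv2.INTER_CUBIC))
E
python3 - <<'E'
from h import *
s=cv2.imread("pics/scene0.png");t=cv2.imread("pics/top0.png")
crop("scene",140,100,130,100,6,"pics/s1.png",s)
crop("top",315,190,160,80,5,"pics/t1.png",t)
crop("top",220,180,200,60,4,"pics/t2.png",t)
print(C["scene"],[R.from_rotvec(C[n]["rotation"]).as_matrix().round(3) for n in C])
E
```

```text
{'camera_matrix': array([[415.53167588,   0.        , 281.08440224],
       [  0.        , 415.53167588, 197.97580108],
       [  0.        ,   0.        ,   1.        ]]), 'eye': array([1.02835064, 0.32130835, 0.8204793 ]), 'rotation': array([-1.38383057, -2.31258208,  0.79602937])} [array([[-0.474,  0.696, -0.539],
       [ 0.881,  0.372, -0.293],
       [-0.004, -0.614, -0.789]]), array([[ 0.001, -0.997,  0.074],
       [-1.   ,  0.001,  0.03 ],
       [-0.03 , -0.074, -0.997]])]
```

View pics/s1.png

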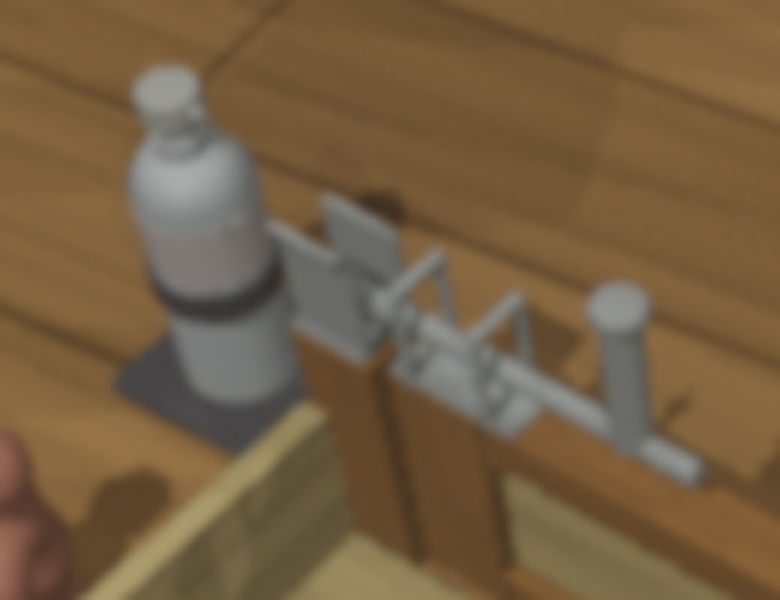

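View pics/t1.png

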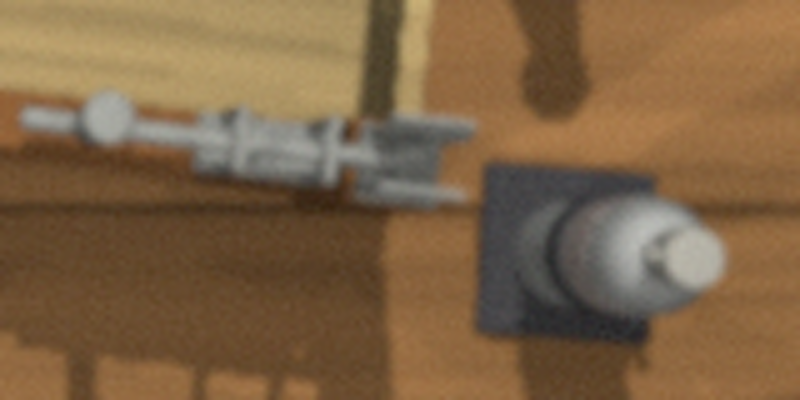

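View pics/t2.png

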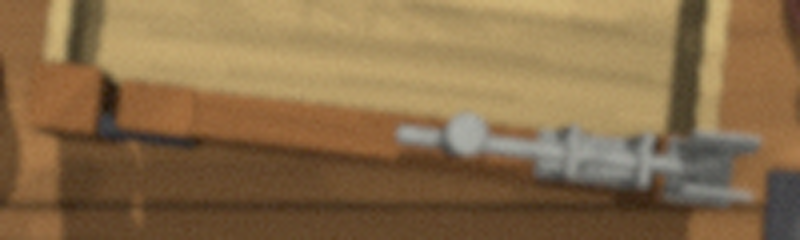

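```bash
python3 - <<'E'
from h import *
S=lambda x,y:((x+.5)/6-.5+140,(y+.5)/6-.5+100)
T=lambda x,y:((x+.5)/5-.5+315,(y+.5)/5-.5+190)
T2=lambda x,y:((x+.5)/4-.5+220,(y+.5)/4-.5+180)
for nm,a,b,z in(("cap",S(168,81),T(695,257),.165),("knob",S(619,303),T(107,118),.214)):
    print(nm,tri(a,b),onz("scene",a,z),onz("top",b,z))
# rod ends
print("rod hinge end",onz("top",T(22,118),.147), onz("top",T2(400,135),.147), onz("scene",S(700,468),.147))
print("rod at staple far",onz("top",T(370,153),.147))
print("cheek ends top z.17",onz("top",T(470,128),.17),onz("top",T(462,195),.17))
print("cheek top scene",onz("scene",S(270,225),.17),onz("scene",S(325,195),.17))
# hinge-side post corners (z .125)
for p in((30,128),(98,137),(40,65),(103,70)): print("post",onz("top",T2(*p),.125))
print("spout",onz("top",T(655,257),.157))
E
```

```text
cap (array([ 0.48690891, -0.27749705,  0.17002734]), [np.float64(0.0005165452862751554), np.float64(0.0005165452862753658)]) [ 0.48258934 -0.28156147  0.165     ] [ 0.48710658 -0.2799464   0.165     ]
knob (array([ 0.54270239, -0.03063185,  0.21461351]), [np.float64(0.00010853089727785188), np.float64(0.00010853089727786643)]) [ 0.54225178 -0.03109051  0.214     ] [ 0.54268293 -0.03060446  0.214     ]
rod hinge end [ 0.54631563 -0.00148878  0.147     ] [ 0.54593619 -0.00283349  0.147     ] [ 0.54474638 -0.00178961  0.147     ]
rod at staple far [ 0.53117542 -0.15047452  0.147     ]
cheek ends top z.17 [ 0.54077754 -0.18667829  0.17      ] [ 0.5128041  -0.18274837  0.17      ]
cheek top scene [ 0.53374435 -0.19292727  0.17      ] [ 0.51080085 -0.18429611  0.17      ]
post [0.55114109 0.20132768 0.125     ]
post [0.54609628 0.16326542 0.125     ]
post [0.58641315 0.19607235 0.125     ]
post [0.58354327 0.16073147 0.125     ]
spout [ 0.48697746 -0.26643915  0.157     ]
```

```bash
cat >> h.py <<'E'
YAW=np.deg2rad(-6.2)
def down(y): # tool down, jaw axis x at world yaw y
    M=np.array([[np.cos(y),np.sin(y),0],[np.sin(y),-np.cos(y),0],[0,0,-1]]); return R.from_matrix(M).as_rotvec()
E
python3 - <<'E'
from h import *
hand.grab(30)
print(R.from_rotvec(status.get_tool_rot()).as_matrix().round(2))
for k in(0,np.pi):
  for y in(YAW,YAW-.3): print(kin.ik([.52,-.02,.19],down(y+k)))
o=status.get_tool_rot()
bot.reach([.486,-.28,.20],o)
bot.movel([.486,-.28,.172],rate=.1)
f0=status.get_ft_force()
r=bot.movel([.486,-.28,.154],rate=.02,until_force=8)
print(r,status.get_ee_pos(),status.get_ft_force()-f0)
bot.sleep(.15)
print(status.get_ee_pos(),status.get_ft_force()-f0,status.get_time())
crop("scene",120,60,160,120,5,"pics/press.png")
E
```

```text
[[ 0.36 -0.93  0.  ]
 [-0.93 -0.36 -0.  ]
 [ 0.   -0.   -1.  ]]
[-1.22132290e-01  1.52791512e-01  1.91541976e+00 -4.44089210e-16
  1.07338138e+00 -1.39218761e-02]
[-0.12213229  0.15279151  1.91541976  0.          1.07338138  0.28607812]
None
[-1.22132290e-01  1.52791512e-01  1.91541976e+00 -4.44089210e-16
  1.07338138e+00 -2.85551453e+00]
True [ 0.48639035 -0.28021182  0.15932695] [-0.96822634  0.54894826  5.2667325 ]
[ 0.48637061 -0.2801862   0.15927562] [-0.70989922  0.99033631  5.62620941] 3.6167
```

View pics/press.png

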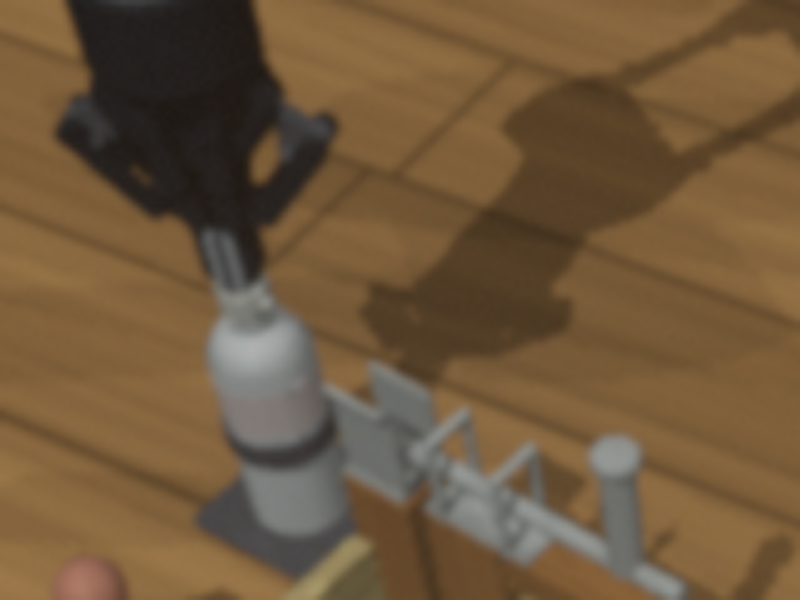

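The closed fingertips sit centred on the cap, at about (245,285) in the crop. The TCP is 5.7 mm below the cap's free height at 5.6 N, which agrees with a full press. I'll press slightly further to be sure, then release.

```bash
python3 - <<'E'
from h import *
p=status.get_ee_pos()
r=bot.movel([.486,-.28,.1575],rate=.01,until_force=8); bot.sleep(.1)
print(r,status.get_ee_pos(),status.get_ft_force())
bot.movel([.486,-.28,.20],rate=.06); bot.movel([.486,-.28,.27],rate=.15)
bot.sleep(.1);hand.let_go()
print(status.get_ft_force())
bot.reach([.5425,-.0308,.27],down(YAW))
crop("scene",120,40,160,120,5,"pics/over.png")
print(status.get_ee_pos(),status.get_time())
E
```

```text
False [ 0.48641313 -0.28022451  0.15903771] [-2.54845726  1.2069792   9.01757353]
[ 0.72547984  0.75781352 -0.26552236]
[ 0.54255487 -0.03195999  0.2700311 ] 7.425
```

View pics/over.png

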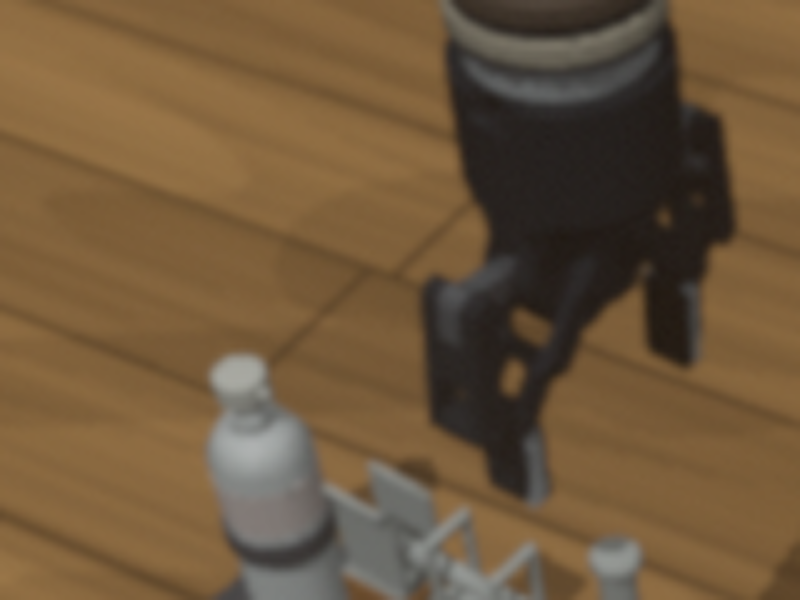

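The cap hit its stop (9 N at 0.159) and has come up again, at (240,370) in the crop. The open jaws straddle the knob along the pen's x axis, so I'll descend and grip.

```bash
python3 - <<'E'
from h import *
r=bot.movel([.5425,-.0308,.173],down(YAW),rate=.1,until_force=15)
print(r,status.get_ee_pos())
hand.grab(50); bot.sleep(.1)
print(status.get_gripper_width(),status.get_ft_force(),status.get_ee_pos(),status.get_time())
crop("scene",170,80,130,100,6,"pics/grip.png")
E
```

```text
False [ 0.54323029 -0.03092604  0.17380607]
0.01954239229746802 [-0.980659    0.05558601  2.89246179] [ 0.54253848 -0.03078976  0.17329787] 9.2833
```

View pics/grip.png

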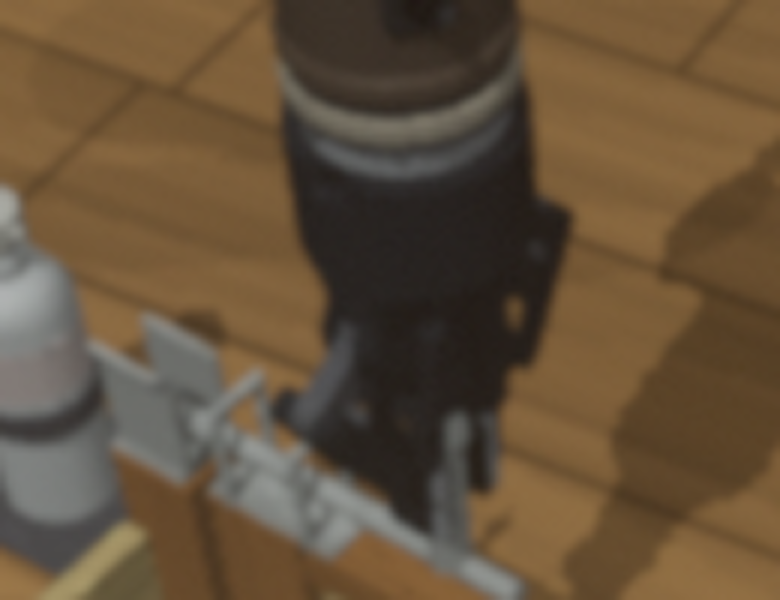

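The knob (450,480 in the crop) is between the fingers. The width reads 19.5 mm against a 16 mm post, so I'll read it again before lifting.

```bash
python3 - <<'E'
from h import *
bot.sleep(.2);print(status.get_gripper_width(),status.get_ft_force(),status.get_ee_pos())
p=status.get_ee_pos()
for dz in(.005,.010,.0145):
    bot.movel([.5425,-.0308,.173+dz],down(YAW),rate=.04)
    print(dz,status.get_gripper_width(),status.get_ft_force().round(2),status.get_ee_pos().round(4))
print(status.get_time())
crop("scene",170,80,130,100,6,"pics/lift.png")
E
```

```text
0.01940693223891751 [-2.19114714 -0.46297686  4.25808664] [ 0.54257371 -0.03079345  0.17327249]
0.005 0.019000282147889378 [ 0.3   0.38 -1.53] [ 0.5423 -0.0308  0.1775]
0.01 0.01961632120912594 [-0.93  0.27 -1.62] [ 0.5424 -0.0308  0.1831]
0.0145 0.01914067302869631 [-0.62 -1.67 -2.26] [ 0.5424 -0.0308  0.1878]
10.35
```

View pics/lift.png

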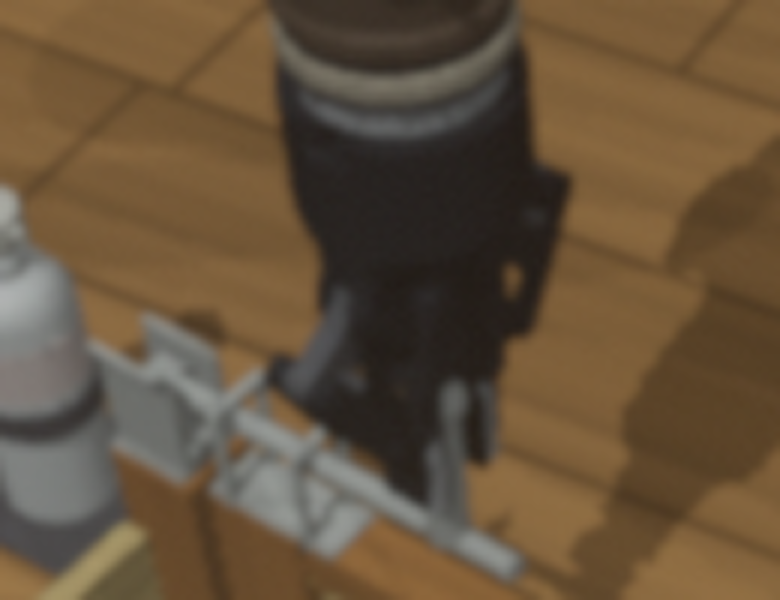

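The bolt is lifted (rod clear of the gate, toe up between the cheeks near (165,370)), and the 2.2 N load matches its weight. Next I'll draw it back.

```bash
python3 - <<'E'
from h import *
u=np.array([-np.sin(YAW),np.cos(YAW),0]);p0=np.array([.5425,-.0308,.1875])
for d in(.015,.03,.043):
    bot.movel(p0+u*d,down(YAW),rate=.05)
    print(d,status.get_gripper_width(),status.get_ft_force().round(2),status.get_ee_pos().round(4))
bot.sleep(.1)
print(status.get_time())
crop("scene",170,80,130,100,6,"pics/draw.png")
E
```

```text
0.015 0.019195194834323696 [-0.53  0.76 -2.9 ] [ 0.5442 -0.0152  0.1875]
0.03 0.01924821481785123 [ 0.69  0.74 -2.9 ] [ 5.459e-01 -4.000e-04  1.875e-01]
0.043 0.018917131279773722 [ 1.6   0.8  -2.96] [0.5474 0.0125 0.1876]
11.8083
```

View pics/draw.png

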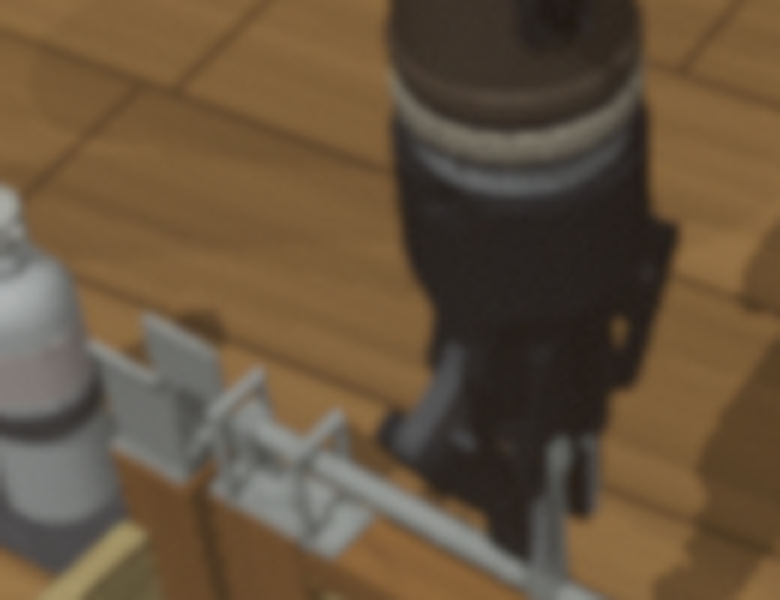

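The toe is out over the lip, at (215,405). Now I'll swing the gate open in an arc about the estimated hinge.

```bash
python3 - <<'E'
from h import *
u=np.array([-np.sin(YAW),np.cos(YAW),0]);p0=np.array([.5425,-.0308,.1875])
H=p0+u*.189; r=.189-.043
for a in np.linspace(.05,.32,7):
    y=YAW-a
    bot.movel(H-r*np.array([-np.sin(y),np.cos(y),0]),down(y),rate=.05)
    print(round(a,3),round(status.get_gripper_width(),4),status.get_ft_force().round(2),status.get_ee_pos().round(4))
bot.sleep(.3)
print(status.get_time(),status.get_ft_force(),abs(status.get_joint_velocities()).max())
crop("scene",110,80,250,180,3,"pics/open.png")
crop("top",220,150,260,130,3,"pics/opent.png")
E
```

```text
0.05 0.0194 [ 3.09 -0.18 -2.72] [0.5402 0.0128 0.1877]
0.095 0.0192 [ 1.91 -0.14 -2.86] [0.5339 0.0139 0.1876]
0.14 0.0194 [ 2.89 -0.75 -2.08] [0.5275 0.0154 0.1876]
0.185 0.0192 [ 2.61 -0.5  -2.25] [0.5212 0.0172 0.1876]
0.23 0.0192 [ 3.17 -1.39 -2.16] [0.5149 0.0192 0.1875]
0.275 0.0194 [ 3.6  -1.33 -2.72] [0.5087 0.0215 0.1875]
0.32 0.0192 [ 2.34 -1.25 -2.25] [0.5027 0.024  0.1875]
14.1583 [ 3.96320407 -1.8984076  -2.5264892 ] 0.003842204572549479
```

View pics/open.png

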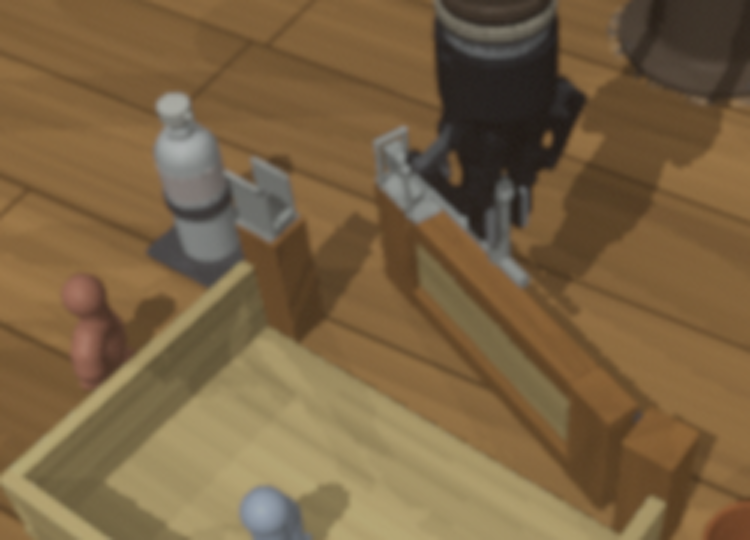

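View pics/opent.png

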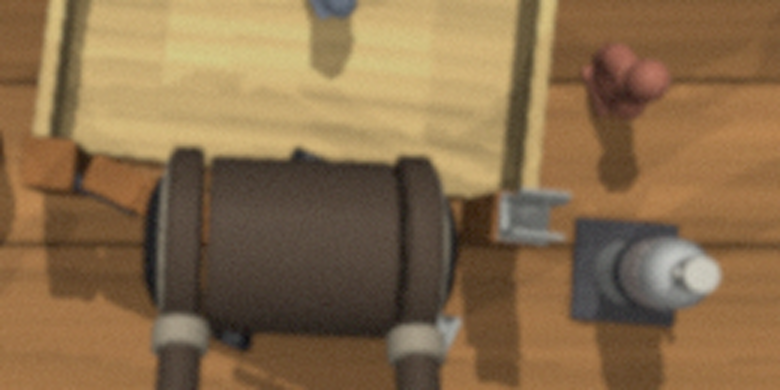

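The gate stands open and the knob is gripped. I'll check its angle from the inner top edge of the gate, crop points (380,188) to (570,385).

```bash
python3 - <<'E'
from h import *
S=lambda x,y:((x+.5)/3-.5+110,(y+.5)/3-.5+80)
a=onz("scene",S(380,188),.125);b=onz("scene",S(570,385),.125);d=b-a
print(a,b,np.linalg.norm(d),"gate",np.arctan2(d[0],d[1])+YAW)
g=[status.get_ee_pos()]; bot.sleep(.3); g.append(status.get_ee_pos()); print(g,status.get_gripper_width())
bot.job_done(); print(status.get_time())
E
```

```text
[ 0.45626689 -0.10958887  0.125     ] [0.5583433 0.1095493 0.125    ] 0.2417460057980951 gate 0.32771178721499794
[array([0.50257854, 0.02412706, 0.18758751]), array([0.5023792 , 0.02418823, 0.18757756])] 0.018952745061888626
the job is handed in; nothing more can be done
the job is handed in; nothing more can be done
```

I did every step in the order asked and handed the job in just after 14.5 s on the robot's clock, still gripping the knob; no verdict was reported.

- **Spray cap:** I pressed it to its stop, 9 N with the fingertips 6 mm below the cap's free height. It was up again in the later pictures.
- **Bolt:** I lifted it about 14.5 mm with the toe still in the keeper, then drew it back about 43 mm. The picture showed the toe out of the keeper.
- **Gate:** I swung it open with the hand turning along the arc, to a commanded 0.32 rad. The last picture gave about 0.33 rad, within the 0.19–0.45 rad window. The hand moved only about 0.2 mm over the last 0.3 s.
- **Birds and cup:** None of the path came near them. The right-hand bird still stood upright in the last pictures. The other two birds and the cup were out of frame or only partly in it, so I did not measure them.

One reading disagreed: the gripper width stayed at about 19 mm on the 16 mm post. The bolt's weight and the gate's spring pull both showed steadily in the wrist force, so the grip held. The draw and lift values are inferred from the hand's motion and the pictures.

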